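Gauge a wax-block cassette in the bench caliper

ROBOT

A 6-joint arm with a two-finger parallel gripper is mounted at the origin on a cart in front of the work surface, level with it; the furniture and walls round the work are solid. World frame = base frame: x ahead of the robot, y to its left, z up, the work surface at z = 0. Lengths are in mm, angles in rad, forces in N, time in s.
With the tool pointing down it reaches from about 350 to 775 mm from the base axis. Payload 7.3 kg.
Tool frame: the origin (TCP) lies at the centre of the arm's flange, where the gripper is bolted on; the fingertips stand 178 mm ahead of it and the grasp point (between the pads) lies 159 mm ahead of it; z points along the fingers, y is the direction in which the jaws open and shut (so a half turn about z gives the same grasp; the last joint's range is limited). The gripper opens to 92 mm and grips with 3 to 60 N. Pads are 19 mm wide; open, the fingers measure 130 mm over their backs; the gripper's body (75 mm by 190 mm) begins 47 mm behind the grasp point.
Start: joints at [-1.394, 0.342, 1.524, -0, 1.275, -0.146], TCP at [166.562, -497.88, 404.741] pointing down, gripper open.
Joint ranges: [-2.53, 2.53], [-0.77, 2.02], [0.04, 2.7], [-1, 4.14], [0.28, 2.66], [-3.11, 3.11]. Speed limits (rad/s): [2.57, 2.57, 3.14, 3.14, 3.14, 3.14].

INTERFACE

Orientations are given as [roll, pitch, yaw] about the fixed x, y, z axes, in that order (R = Rz(yaw) Ry(pitch) Rx(roll)).
In Python, from plant import status, viewer, ticket gives the robot as it stands.
- The arm moves only by the tool play_rows, never from a script. Its argument "commands" is a list of rows, each an object with "offset": the shift along the tool's x, y, z in m, a list of three; "twist": the turn about the tool's z in degrees. A call has 1 to 5 rows; each row shifts and turns the commanded pose from where the row before left it, along the tool's axes as they then stand; what a row does not reach is not made up. A row lasts 1/10 s, in which the tool goes at most 50 mm and 8.59 degrees, less where a joint would pass 70% of its speed; a pose out of reach is approached as far as the arm can. A call with a gripper value outside its range is refused whole. "jaw" is the closure in counts, from 0 (fully open) to 255 (shut), set as the call begins (left out, the last holds). The fingers move at their own pace and stop on an object; the grip force is fixed at half the most. Time passes only in rows, so rows that do not move let the fingers close. It gives the time, the measured TCP pose, the force and the opening at its end, in the units of the state.
- status.get_obs(): the state, without advancing time (a new reading comes with each control period).
- viewer.capture(name): name is "scene" or "top" or "wrist"; returns the picture (400x640x3 uint8, red, green, blue); there is no depth.
- viewer.camera_params(name): a dict with "fov_y" (degrees; the focal length in pixels is half the picture's height over the tangent of half this angle, whatever the lens; pixels are square), "cx", "cy" (the principal point, pixels), "rvec" (rotation vector, rad) and "tvec" (3), from world to camera coordinates, as OpenCV has them; the wrist camera has in their place "T_tool_cam" (4x4, takes a point from camera to tool coordinates, whose origin is the TCP and whose axes are the flange's). Camera axes: x right, y down, z forward; pixel columns grow to the right and rows downward; lengths in mm; the calibration is good to about 2 mm. The wrist camera is an equidistant fisheye: a pixel r from the principal point sees the ray r / f radians off the axis. A picture is of the moment at which its call begins: read the wrist's pose just before it. camera_params takes no time and is no camera call.
- ticket.close_job(): hands the job in, once; it reports no verdict.
The state is a dict: "time": time; "joint_positions": joint angles; "dq": joint speeds; "tau": joint torques, N m; "tool_pos": TCP position; "tcp_rot": TCP orientation; "contact_force": force on the tool from outside, world axes, zero at the start; "moment": the same for the moment, N m; "grip_width": finger opening in mm.
Only numpy, scipy, OpenCV 4.12 (cv2) and the standard library are available. Lean on these libraries where they do the work, as an engineer would, in place of code of your own. Each camera call takes 0.05 s, during which the arm holds its last target.

TASK

Check the width of the cassette that carries a wax block: lay it flat, wax side up, on the bed of the bench caliper between the open jaws, its long sides parallel to the jaw faces. Then slide the carriage by its thumb post until the cassette is pressed against the fixed jaw and the sprung jaw is pushed back on its spring, and leave it closed like that.

Things in the scene. Friction and masses are not known exactly. Their poses are not given: they have to be found in the camera images.
- gauge: Bench caliper, fixed, grey base 120 x 210 mm. Origin: centre of its underside, on the worktop; z up, y = closing direction. Bed 10 mm above the origin. Fixed jaw: steel block, 28 mm high, its face at y = +75 mm, looking to -y. Middle of the 50 mm jaw faces: x = -20 mm. A steel beam (24 mm high, front at x = +32 mm) runs along y and bears the carriage
- carriage (a joint): Caliper reading (m): gap between the jaws with the sprung jaw relaxed; 0 shut, 0.11 open; falls as the carriage slides to gauge +y. Friction 3 N; stays where left. Its grey thumb post is centred at gauge x = +41 mm, y = 42 mm minus the reading; 12 mm thick along y, 24 mm along x, 32 to 67 mm above the worktop: pinch it across the 12 mm or push it to +y
- jaw (a joint): How far (m) the sprung moving jaw (steel plate, 50 mm long, top 28 mm above the worktop) is pushed back toward its carriage: 0 relaxed, 0.006 at its stop; 0.6 N starts it, 2.4 N brings it to the stop. True gap = carriage reading + this value
- block_mid (a point): Centre (half-way up) of the cassette with a wax block on top: 41 mm long (x), 28 mm wide (y), 12 mm high (z, up), about 20 g, lying wax up on the worktop. Lookalikes to leave: a flat cassette without wax (6 mm high) and a steel mould
Not all that is in view belongs to the job. Leave any orange look-alike of the part that bears block_mid alone.

How it is judged:
By the outcome, as a careful person would: the job done as asked, in the order asked, and still so for the second after the job is handed in, with the robot touching nothing.
It also fails if it takes over 48 s, if anything falls off the work surface, if the arm or the gripper's body presses on something with over 40 N, if the wrist force passes 120 N, or if a joint passes its speed limit or range.

## Working session

There is one attempt and no reset: what is moved stays moved. The work goes in short steps, Python scripts to look and compute and a tool call to move; the robot and the scene stay as the last step left them, time stands still between calls to the robot, and variables do not carry over. Pictures are saved under pics/ and viewed, and the job is handed in when it is done.

Besides the shell and the picture viewer there is one more tool, called as name(argument=value, ...) on one line, values as JSON. play_rows: Moves the arm, as the interface text tells. Its arguments: {"type":"object","properties":{"commands":{"type":"array"},"jaw":{"type":"number"}},"required":["commands"]}

```bash
ls; mkdir -p pics; python3 - <<'E'
from plant import status, viewer
import cv2
print(status.get_obs())
for n in ("scene","top","wrist"):
    print(n,viewer.camera_params(n))
    cv2.imwrite(f"pics/{n}0.png",viewer.capture(n)[:,:,::-1])
E
```

```text
pics
{'time': 0.0, 'joint_positions': array([-1.39402473e+00,  3.42716244e-01,  1.52504927e+00, -3.45993497e-06,
        1.27537741e+00, -1.46007828e-01]), 'dq': array([-3.85965329e-04,  2.59163040e-03, -1.75114966e-03, -6.55089495e-05,
       -9.09016238e-05, -5.77880232e-04]), 'tau': array([-2.60078123e-03, -4.31249964e+01, -2.44226450e+01,  7.14260526e-02,
        5.58605546e-02, -1.40630409e-04]), 'tool_pos': array([ 166.52326614, -497.73969083,  404.03685129]), 'tcp_rot': array([-3.14005840e+00, -2.22274779e-04,  3.22780268e-01]), 'contact_force': array([ 0.4263971 ,  0.69832632, -0.27960463]), 'moment': array([-0.04908079, -0.01684814, -0.00268659]), 'grip_width': 91.77614958081121}
scene {'fov_y': 45.5054441114578, 'cx': 316.2546818697067, 'cy': 206.24013083340967, 'rvec': array([ 2.48086988,  0.81014554, -0.23215662]), 'tvec': array([-358.79671301, -262.10710684, 1099.37389038])}
top {'fov_y': 47.92359846149449, 'cx': 322.19798154493475, 'cy': 201.99633512771723, 'rvec': array([ 2.21711194, -2.16808814,  0.08021856]), 'tvec': array([-84.53264776, 485.27073639, 947.95101825])}
wrist {'fov_y': 65.70646984690485, 'cx': 323.61705053729156, 'cy': 199.8185683229818, 'T_tool_cam': array([[-3.81111778e-04, -9.67765199e-01, -2.51853874e-01,
         6.74972336e+01],
       [ 9.99999871e-01, -4.53086583e-04,  2.27789620e-04,
        -1.48575030e+00],
       [-3.34558478e-04, -2.51853755e-01,  9.67765248e-01,
         1.99189674e+01],
       [ 0.00000000e+00,  0.00000000e+00,  0.00000000e+00,
         1.00000000e+00]])}
```

View pics/scene0.png

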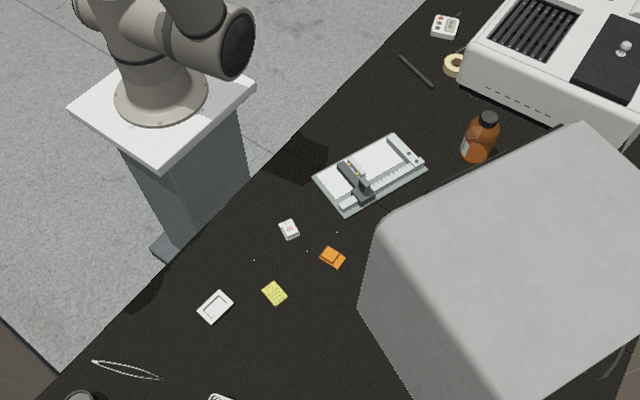

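View pics/top0.png

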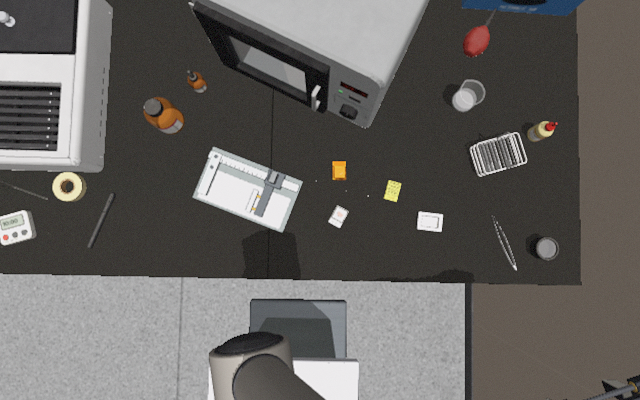

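View pics/wrist0.png

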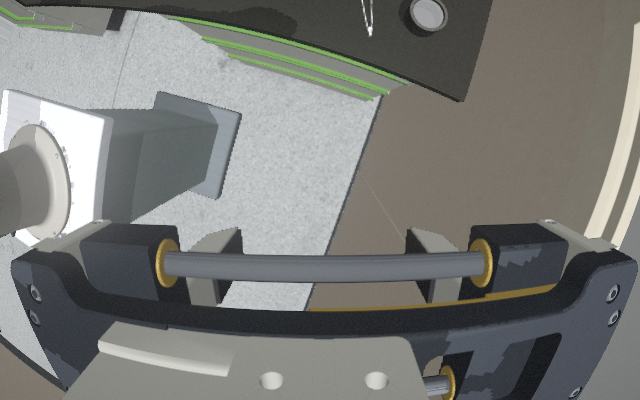

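```bash
python3 - <<'E'
import cv2,numpy as np
t=cv2.imread("pics/top0.png");s=cv2.imread("pics/scene0.png")
a=cv2.resize(t[135:245,185:315],None,fx=5,fy=5,interpolation=cv2.INTER_CUBIC)
cv2.imwrite("pics/z1.png",a)
b=cv2.resize(t[150:240,310:450],None,fx=5,fy=5,interpolation=cv2.INTER_CUBIC)
cv2.imwrite("pics/z2.png",b)
c=cv2.resize(s[120:320,190:440],None,fx=3,fy=3,interpolation=cv2.INTER_CUBIC)
cv2.imwrite("pics/z3.png",c)
E
```

```text
(no output)
```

View pics/z1.png

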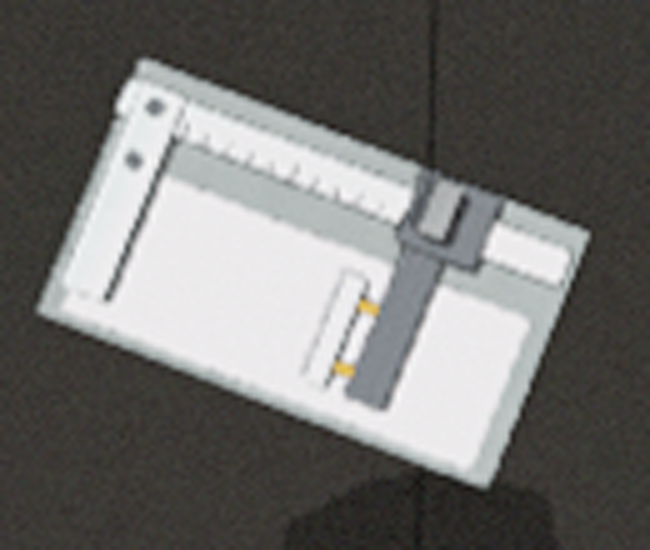

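View pics/z2.png

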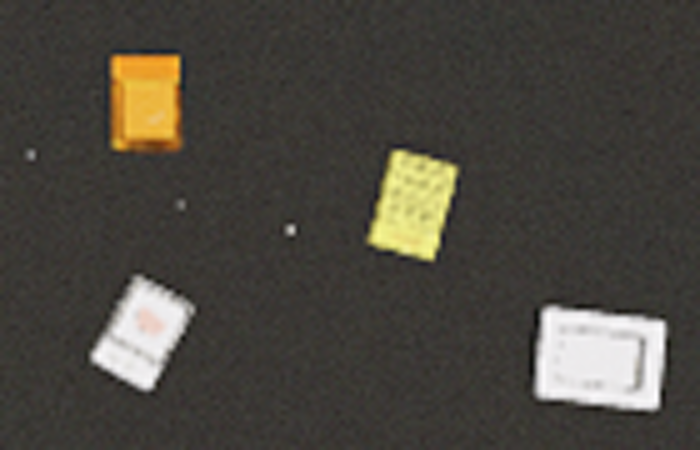

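View pics/z3.png

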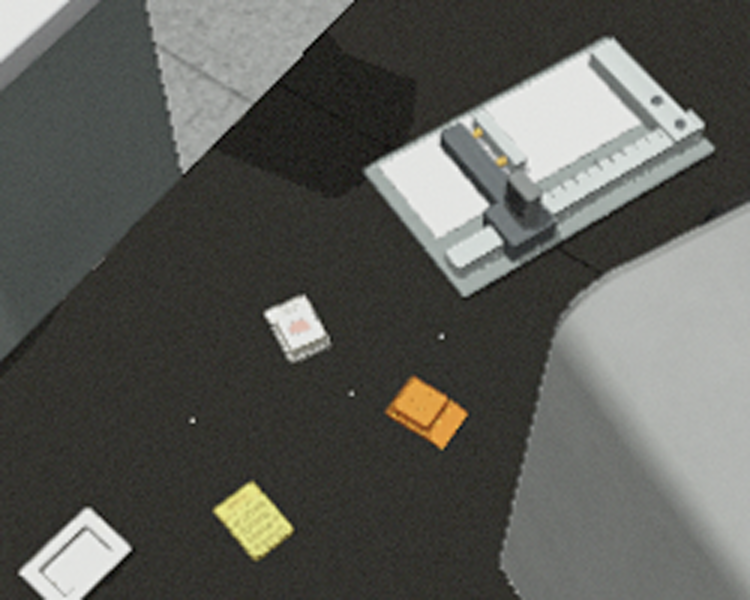

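```bash
cat > h.py <<'E'
import numpy as np,cv2
from plant import status, viewer
from scipy.spatial.transform import Rotation as Ro
def ray(name,uv,obs=None):
    p=viewer.camera_params(name); f=200/np.tan(np.radians(p['fov_y']/2))
    d=np.array([(uv[0]-p['cx'])/f,(uv[1]-p['cy'])/f,1.])
    if name!='wrist':
        R=cv2.Rodrigues(p['rvec'])[0]; return -R.T@p['tvec'],R.T@d
    r=np.hypot(d[0],d[1]); d=np.array([d[0]/r*np.sin(r),d[1]/r*np.sin(r),np.cos(r)])
    T=p['T_tool_cam'];Rt=Ro.from_euler('xyz',obs['tcp_rot']).as_matrix()
    return Rt@T[:3,3]+obs['tool_pos'],Rt@(T[:3,:3]@d)
def onplane(name,uv,z,obs=None):
    o,d=ray(name,uv,obs); return (o+d*(z-o[2])/d[2])[:2]
def contact(uvs,z,name='top',obs=None):
    return np.array([onplane(name,u,z,obs) for u in uvs])
E
python3 - <<'E'
from h import *
for n in('top','scene'):
    t=cv2.imread(f"pics/{n}0.png");g=cv2.cvtColor(t,cv2.COLOR_BGR2GRAY)
    m=(g>110).astype(np.uint8)
    cs,_=cv2.findContours(m,cv2.RETR_EXTERNAL,cv2.CHAIN_APPROX_NONE)
    c0={'top':[(250,190,'gauge',6),(338,216,'block',6),(339,170,'or',6),(392,190,'fl',3)],'scene':[(370,175,'gauge',6),(289,229,'block',6),(332,258,'or',6)]}[n]
    for u,v,l,z in c0:
        for c in cs:
            if cv2.pointPolygonTest(c,(u,v),False)>=0 and cv2.contourArea(c)<20000:
                w=contact(c[:,0,:].astype(float),z,n).astype(np.float32)
                print(n,l,cv2.minAreaRect(w)); print(cv2.boxPoints(cv2.minAreaRect(w)).round(1).tolist())
E
```

```text
top gauge ((512.40673828125, 90.0252685546875), (212.49342346191406, 120.7817611694336), 69.78246307373047)
[[419.0, 11.199999809265137], [532.4000244140625, -30.5], [605.7999877929688, 168.89999389648438], [492.5, 210.60000610351562]]
top block ((457.91656494140625, -108.53416442871094), (30.130897521972656, 43.314720153808594), 62.49603271484375)
[[431.70001220703125, -111.9000015258789], [470.20001220703125, -131.89999389648438], [484.1000061035156, -105.19999694824219], [445.70001220703125, -85.19999694824219]]
top or ((558.2496948242188, -107.6758041381836), (39.486175537109375, 28.324960708618164), 1.1834253072738647)
[[538.2000122070312, -93.9000015258789], [538.7999877929688, -122.19999694824219], [578.2999877929688, -121.4000015258789], [577.7000122070312, -93.0999984741211]]
top fl ((516.2338256835938, -225.46139526367188), (30.1214542388916, 43.92865753173828), 75.45448303222656)
[[491.20001220703125, -234.5], [533.7000122070312, -245.60000610351562], [541.2999877929688, -216.39999389648438], [498.79998779296875, -205.39999389648438]]
scene gauge ((515.1878051757812, 92.20624542236328), (216.9742889404297, 120.89161682128906), 69.68758392333984)
[[420.79998779296875, 11.399999618530273], [534.2000122070312, -30.5], [609.5, 173.0], [496.20001220703125, 214.89999389648438]]
scene block ((461.3308410644531, -111.00495910644531), (29.5224552154541, 42.68317413330078), 63.75452423095703)
[[435.70001220703125, -114.80000305175781], [473.8999938964844, -133.6999969482422], [487.0, -107.19999694824219], [448.70001220703125, -88.30000305175781]]
scene or ((561.68359375, -110.12368774414062), (41.719242095947266, 29.956575393676758), 1.1027946472167969)
[[540.5, -95.5], [541.0999755859375, -125.5], [582.7999877929688, -124.69999694824219], [582.2999877929688, -94.69999694824219]]
```

play_rows(commands=[{"offset": [0.04, -0.0276, 0.007], "twist": 0}, {"offset": [0.04, -0.0276, 0.007], "twist": 0}, {"offset": [0.04, -0.0276, 0.007], "twist": 0}, {"offset": [0.04, -0.0276, 0.007], "twist": 0}, {"offset": [0.04, -0.0276, 0.007], "twist": 0}])

```text
time: 0.65
tool_pos: [313.1, -301.9, 369.4]
tcp_rot: [3.142, -0.0, 0.322]
contact_force: [0.1, -0.0, 1.1]
grip_width: 92.1
```

play_rows(commands=[{"offset": [0.04, -0.0276, 0.007], "twist": 0}, {"offset": [0.04, -0.0276, 0.007], "twist": 0}, {"offset": [0.04, -0.0276, 0.007], "twist": 0}, {"offset": [0.04, -0.0276, 0.007], "twist": 0}, {"offset": [0.04, -0.0276, 0.007], "twist": 0}])

```text
time: 1.15
tool_pos: [459.2, -107.4, 334.4]
tcp_rot: [3.141, 0.0, 0.323]
contact_force: [0.4, -1.2, 1.0]
grip_width: 92.1
```

play_rows(commands=[{"offset": [0, 0, 0], "twist": 8.5}, {"offset": [0, 0, 0], "twist": 8.5}, {"offset": [0, 0, 0], "twist": 8.5}, {"offset": [0, 0, 0], "twist": 8.5}, {"offset": [0, 0, 0], "twist": 8.5}])

```text
time: 1.65
tool_pos: [458.3, -109.1, 334.5]
tcp_rot: [3.141, 0.001, -0.425]
contact_force: [0.8, 0.8, -0.6]
grip_width: 91.9
```

play_rows(commands=[{"offset": [0, 0, 0], "twist": 3.2}, {"offset": [0, 0, 0], "twist": 0}, {"offset": [0, 0, 0], "twist": 0}])

```text
time: 1.95
tool_pos: [458.3, -109.2, 334.6]
tcp_rot: [3.142, 0.0, -0.473]
contact_force: [-1.1, -0.6, -0.4]
grip_width: 91.6
```

```bash
python3 - <<'E'
from h import *
o=status.get_obs();print(o['time'],o['tool_pos'],np.degrees(o['tcp_rot']),o['contact_force'])
cv2.imwrite("pics/w1.png",viewer.capture("wrist")[:,:,::-1])
E
```

```text
1.95 [ 458.30534459 -109.23215782  334.58482412] [ 1.79995941e+02  1.68759214e-02 -2.71064626e+01] [-1.10783915 -0.64120919 -0.4228688 ]
```

View pics/w1.png

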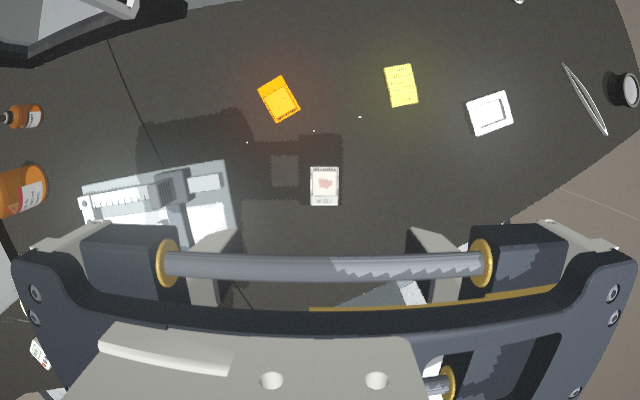

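```bash
python3 - <<'E'
from h import *
o=status.get_obs()
t=cv2.imread("pics/w1.png");g=cv2.cvtColor(t,cv2.COLOR_BGR2GRAY)
cv2.imwrite("pics/w1z.png",cv2.resize(t[155:220,280:365],None,fx=8,fy=8,interpolation=cv2.INTER_CUBIC))
m=(g>120).astype(np.uint8)
cs,_=cv2.findContours(m,cv2.RETR_EXTERNAL,cv2.CHAIN_APPROX_NONE)
for c in cs:
  if cv2.pointPolygonTest(c,(324,175),False)>=0:
    print(cv2.boundingRect(c))
    for z in(4,8,12):
      w=contact(c[:,0,:].astype(float),z,'wrist',o).astype(np.float32); print(z,cv2.minAreaRect(w))
E
```

```text
(310, 166, 29, 40)
4 ((459.0299377441406, -108.90330505371094), (29.081754684448242, 40.95064926147461), 62.831031799316406)
8 ((459.7881774902344, -109.28489685058594), (28.707340240478516, 40.4234733581543), 62.83089828491211)
12 ((460.5465393066406, -109.6664810180664), (28.33293342590332, 39.896240234375), 62.830936431884766)
```

View pics/w1z.png

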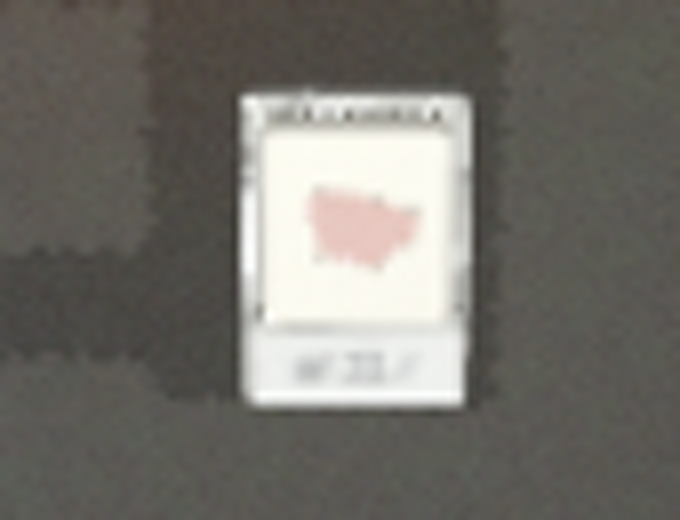

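play_rows(commands=[{"offset": [0.001, 0, 0.04], "twist": 0}, {"offset": [0, 0, 0.04], "twist": 0}, {"offset": [0, 0, 0.04], "twist": 0}, {"offset": [0, 0, 0.022], "twist": 0}, {"offset": [0, 0, 0.008], "twist": 0}], jaw=60)

```text
time: 2.5
tool_pos: [458.5, -109.5, 182.5]
tcp_rot: [3.141, 0.004, -0.474]
contact_force: [0.6, -0.4, -0.7]
grip_width: 70.3
```

play_rows(commands=[{"offset": [0, 0, 0.004], "twist": 0}, {"offset": [0, 0, 0], "twist": 0}])

```text
time: 2.7
tool_pos: [459.6, -109.9, 181.2]
tcp_rot: [-3.142, -0.001, -0.474]
contact_force: [0.9, 0.1, 0.5]
grip_width: 70.1
```

play_rows(commands=[{"offset": [0, 0, 0], "twist": 0}, {"offset": [0, 0, 0], "twist": 0}, {"offset": [0, 0, 0], "twist": 0}, {"offset": [0, 0, 0], "twist": 0}, {"offset": [0, 0, 0], "twist": 0}], jaw=255)

```text
time: 3.2
tool_pos: [459.3, -109.8, 181.0]
tcp_rot: [3.142, -0.001, -0.475]
contact_force: [-0.8, 0.2, 0.1]
grip_width: 35.2
```

play_rows(commands=[{"offset": [0, 0, 0], "twist": 0}, {"offset": [0, 0, 0], "twist": 0}, {"offset": [0, 0, 0], "twist": 0}])

```text
time: 3.5
tool_pos: [459.3, -109.7, 180.8]
tcp_rot: [3.141, -0.0, -0.475]
contact_force: [0.6, -0.0, 1.8]
grip_width: 27.8
```

play_rows(commands=[{"offset": [0, 0, -0.02], "twist": 0}, {"offset": [0, 0, -0.03], "twist": 0}, {"offset": [0, 0, -0.04], "twist": -7}, {"offset": [0, 0, -0.04], "twist": 0}, {"offset": [0, 0, -0.01], "twist": 0}])

```text
time: 4.0
tool_pos: [460.0, -110.0, 324.6]
tcp_rot: [3.141, -0.007, -0.353]
contact_force: [0.5, -0.2, -1.3]
grip_width: 27.9
```

```bash
python3 - <<'E'
from h import *
o=status.get_obs();print(o['time'],o['tool_pos'],np.degrees(o['tcp_rot']),o['contact_force'],o['grip_width'])
th=np.radians(-20.2);X=np.array([np.cos(th),np.sin(th)]);Y=np.array([-X[1],X[0]])
def G(p,og=np.array([513.5,91])): return np.array([(p-og)@X,(p-og)@Y]).round(1)
z=lambda u,v:(185+u/5-.4,135+v/5-.4)
for l,u,h in[('post',z(440,210),67),('mj front a',z(345,268),28),('mj front b',z(305,375),28),('fj a',z(178,130),28),('fj b',z(110,300),28)]:
    print(l,G(onplane('top',u,h)))
c=viewer.capture("top")[:,:,::-1]; cv2.imwrite("pics/top1.png",cv2.resize(c[120:250,180:350],None,fx=4,fy=4,interpolation=cv2.INTER_CUBIC))
c=viewer.capture("scene")[:,:,::-1]; cv2.imwrite("pics/sc1.png",cv2.resize(c[100:290,240:440],None,fx=3,fy=3,interpolation=cv2.INTER_CUBIC))
cv2.imwrite("pics/w2.png",viewer.capture("wrist")[:,:,::-1])
E
```

```text
4.0 [ 460.01529733 -109.95687392  324.62160542] [179.97868772  -0.41654057 -20.19795629] [ 0.50723669 -0.22014183 -1.3332277 ] 27.918513352089118
post [ 40.  -51.6]
mj front a [  5.3 -18. ]
mj front b [-42.9 -19.4]
fj a [33.9 69.9]
fj b [-43.7  69.1]
```

View pics/top1.png

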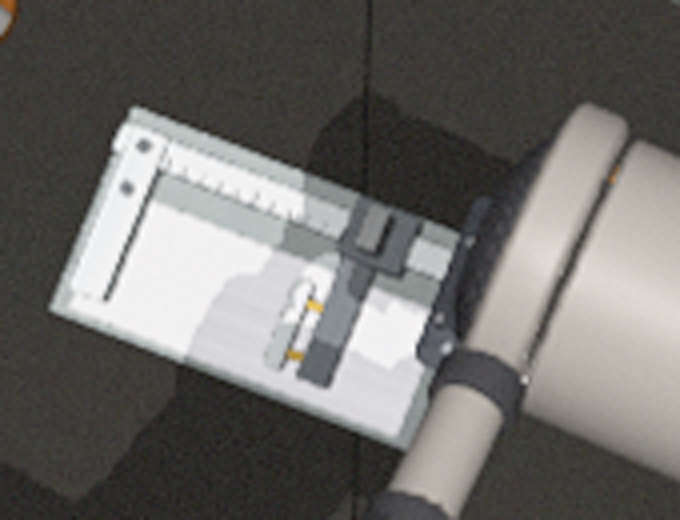

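View pics/sc1.png

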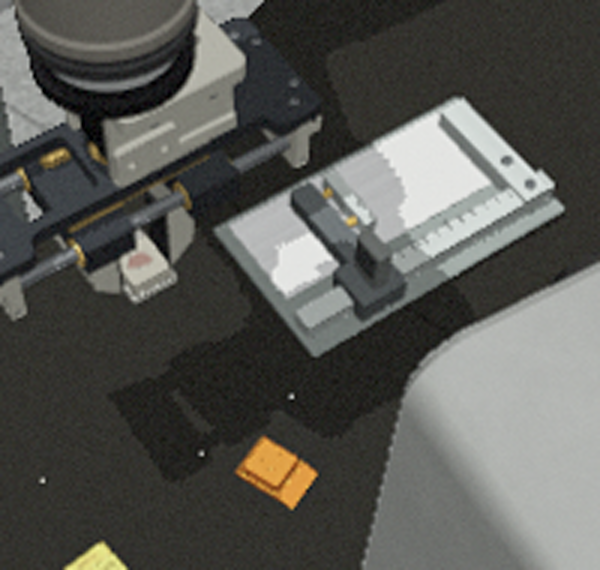

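View pics/w2.png

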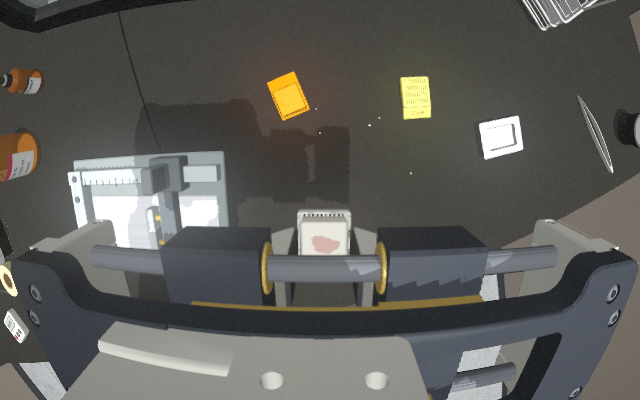

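play_rows(commands=[{"offset": [-0.007, -0.04, 0], "twist": 0}, {"offset": [-0.008, -0.047, 0], "twist": 0}, {"offset": [-0.008, -0.047, 0], "twist": 0}, {"offset": [-0.008, -0.047, 0], "twist": 0}, {"offset": [-0.008, -0.047, 0], "twist": 0}])

```text
time: 4.65
tool_pos: [501.0, 119.5, 318.4]
tcp_rot: [3.14, 0.004, -0.353]
contact_force: [0.8, 0.6, 0.1]
grip_width: 28.0
```

play_rows(commands=[{"offset": [0, -0.007, 0.03], "twist": 0}, {"offset": [0, 0, 0.03], "twist": 0}, {"offset": [0, 0, 0], "twist": 0}, {"offset": [0, 0, 0], "twist": 0}])

```text
time: 5.05
tool_pos: [503.5, 124.1, 259.4]
tcp_rot: [3.14, 0.003, -0.353]
contact_force: [1.0, -0.8, -0.0]
grip_width: 28.6
```

```bash
python3 - <<'E'
from h import *
o=status.get_obs();print(o['time'],o['tool_pos'],np.degrees(o['tcp_rot']),o['contact_force'],o['grip_width'])
cv2.imwrite("pics/w3.png",viewer.capture("wrist")[:,:,::-1])
c=viewer.capture("scene")[:,:,::-1]; cv2.imwrite("pics/sc2.png",cv2.resize(c[50:250,260:460],None,fx=3,fy=3,interpolation=cv2.INTER_CUBIC))
E
```

```text
5.05 [503.48513838 124.13817248 259.40418267] [179.90008871   0.19651008 -20.22039113] [ 0.99260006 -0.83971146 -0.01370308] 28.55849899528781
```

View pics/w3.png

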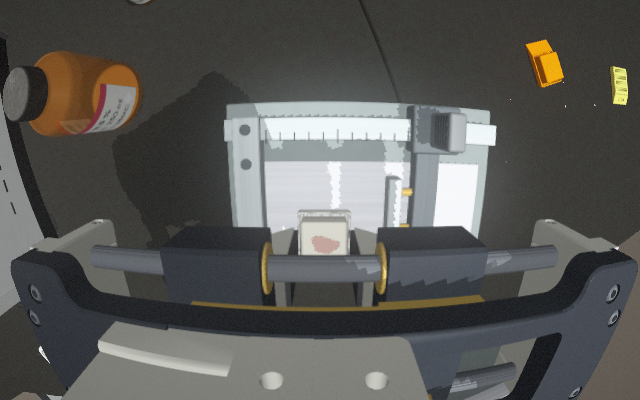

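View pics/sc2.png

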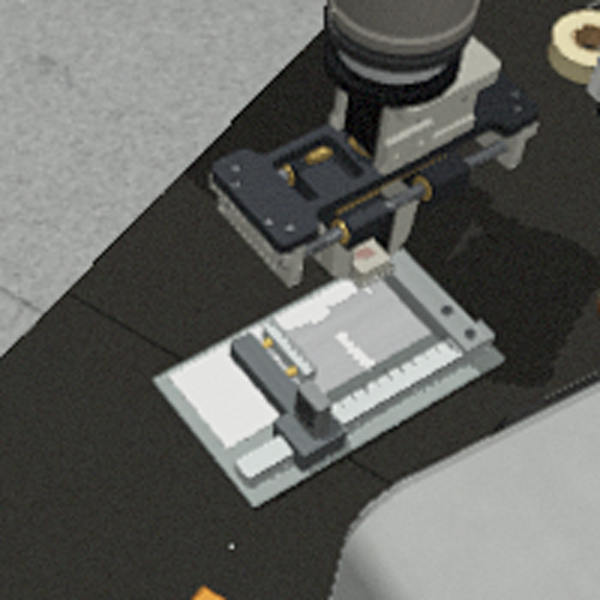

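```bash
python3 - <<'E'
from h import *
o=status.get_obs()
t=cv2.imread("pics/w3.png")
cv2.imwrite("pics/w3z.png",cv2.resize(t[95:255,215:505],None,fx=2.7,fy=2.7,interpolation=cv2.INTER_CUBIC))
th=np.radians(-20.2);X=np.array([np.cos(th),np.sin(th)]);Y=np.array([-X[1],X[0]])
def G(p,og=np.array([513.6,90])): return np.array([(p-og)@X,(p-og)@Y]).round(1)
for l,u,h in[('c1',(228,104),6),('c2',(490,110),6),('fj',(264,120),28),('fj lo',(265,190),10),('mj',(387,180),28),('mj2',(387,215),28),('post',(449,132),67)]:
    print(l,G(onplane('wrist',u,h,o)))
E
```

```text
c1 [ 61.7 103.6]
c2 [  61.7 -108.2]
fj [47.7 70.9]
fj lo [-6.  75.2]
mj [  5.2 -15.3]
mj2 [-20.8 -16.6]
post [ 42.1 -44.3]
```

View pics/w3z.png

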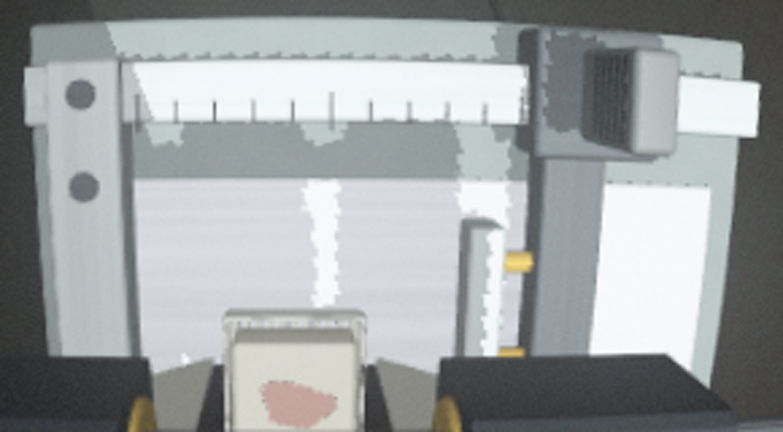

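play_rows(commands=[{"offset": [0.001, 0.001, 0.02], "twist": 0}, {"offset": [0, 0, 0.02], "twist": 0}, {"offset": [0, 0, 0.015], "twist": 0}, {"offset": [0, 0, 0.007], "twist": 0}, {"offset": [0, 0, 0], "twist": 0}])

```text
time: 5.65
tool_pos: [504.6, 122.7, 198.9]
tcp_rot: [3.142, -0.0, -0.353]
contact_force: [0.1, -0.1, 0.0]
grip_width: 27.9
```

play_rows(commands=[{"offset": [0, 0, 0], "twist": 0}, {"offset": [0, 0, 0], "twist": 0}])

```text
time: 5.85
tool_pos: [504.8, 123.0, 199.8]
tcp_rot: [-3.141, -0.002, -0.353]
contact_force: [-0.3, 0.1, 0.1]
grip_width: 28.2
```

```bash
python3 - <<'E'
from h import *
o=status.get_obs();print(o['time'],o['tool_pos'],np.degrees(o['tcp_rot']),o['contact_force'],o['grip_width'])
cv2.imwrite("pics/w4.png",cv2.resize(viewer.capture("wrist")[60:270,180:540,::-1],None,fx=2.2,fy=2.2,interpolation=cv2.INTER_CUBIC))
E
```

```text
5.85 [504.81726577 122.96650014 199.77181186] [-1.79953910e+02 -1.08188400e-01 -2.02148021e+01] [-0.2682055   0.07784318  0.11310259] 28.171604187655927
```

View pics/w4.png

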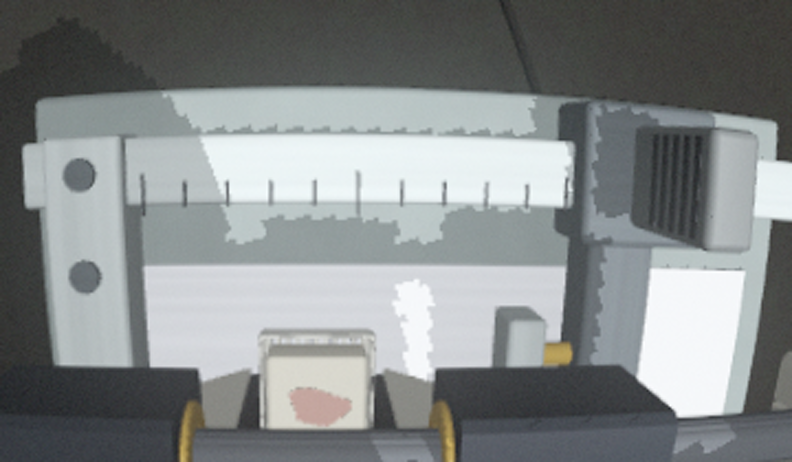

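play_rows(commands=[{"offset": [0, 0, 0.005], "twist": 0}, {"offset": [0, 0, 0.003], "twist": 0}, {"offset": [0, 0, 0], "twist": 0}, {"offset": [0, 0, 0], "twist": 0}])

```text
time: 6.3
tool_pos: [504.4, 123.0, 190.6]
tcp_rot: [3.142, -0.0, -0.353]
contact_force: [-0.1, 0.2, 0.9]
grip_width: 28.3
```

play_rows(commands=[{"offset": [0, 0, 0.001], "twist": 0}, {"offset": [0, 0, 0], "twist": 0}])

```text
time: 6.5
tool_pos: [504.4, 123.0, 190.6]
tcp_rot: [-3.141, -0.001, -0.353]
contact_force: [-3.1, -0.2, 11.3]
grip_width: 27.6
```

play_rows(commands=[{"offset": [0, 0, 0], "twist": 0}, {"offset": [0, 0, 0], "twist": 0}, {"offset": [0, 0, 0], "twist": 0}], jaw=150)

```text
time: 6.8
tool_pos: [504.3, 123.0, 189.4]
tcp_rot: [3.141, 0.0, -0.353]
contact_force: [0.1, -0.6, -0.1]
grip_width: 37.4
```

play_rows(commands=[{"offset": [0, 0, -0.01], "twist": 0}, {"offset": [0, 0, -0.04], "twist": 0}, {"offset": [0, 0, -0.04], "twist": 0}, {"offset": [0, 0, -0.04], "twist": 0}])

```text
time: 7.2
tool_pos: [504.1, 123.0, 321.6]
tcp_rot: [3.141, 0.0, -0.353]
contact_force: [1.0, -0.2, 0.0]
grip_width: 37.9
```

```bash
python3 - <<'E'
from h import *
o=status.get_obs();print(o['time'],o['tool_pos'],np.degrees(o['tcp_rot']),o['contact_force'],o['grip_width'])
cv2.imwrite("pics/w5.png",viewer.capture("wrist")[:,:,::-1])
c=viewer.capture("scene")[:,:,::-1];cv2.imwrite("pics/sc3f.png",c); cv2.imwrite("pics/sc3.png",cv2.resize(c[50:250,260:460],None,fx=3,fy=3,interpolation=cv2.INTER_CUBIC))
E
```

```text
7.2 [504.1398794  122.98404657 321.61427663] [ 1.79988842e+02  1.12836167e-02 -2.02071412e+01] [ 1.04344607 -0.15442802  0.01585821] 37.87850295127356
```

View pics/w5.png

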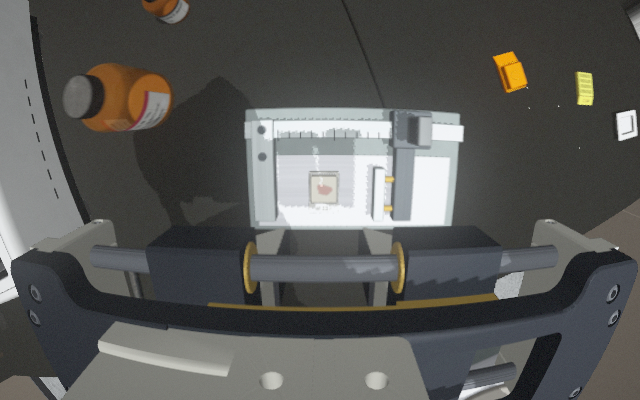

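View pics/sc3.png

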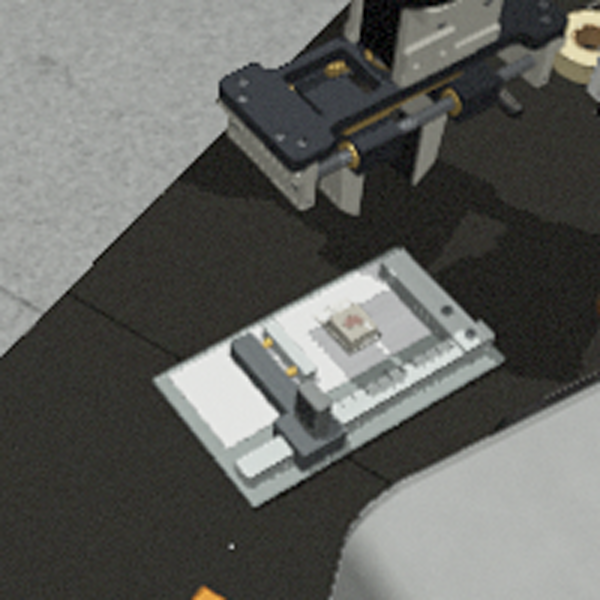

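```bash
python3 - <<'E'
from h import *
o=status.get_obs()
# picture was at this pose except for settle
t=cv2.imread("pics/w5.png")
cv2.imwrite("pics/w5z.png",cv2.resize(t[100:236,235:475],None,fx=3.3,fy=3.3,interpolation=cv2.INTER_CUBIC))
E
```

```text
(no output)
```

View pics/w5z.png

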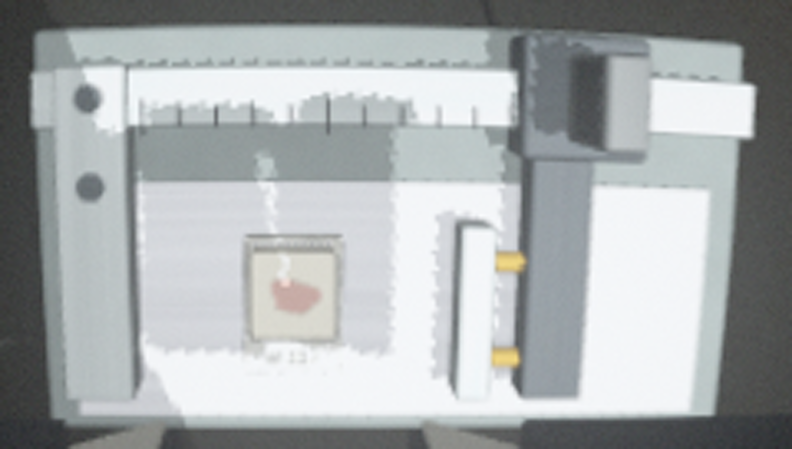

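```bash
python3 - <<'E'
from h import *
o=status.get_obs();o['tool_pos']=np.array([504.14,122.98,321.6]);
th=np.radians(-20.2);X=np.array([np.cos(th),np.sin(th)]);Y=np.array([-X[1],X[0]])
def G(p,og=np.array([513.6,90])): return np.array([(p-og)@X,(p-og)@Y]).round(1)
z=lambda u,v:(235+u/3.3-.35,100+v/3.3-.35)
for l,u,h in[('c1',z(36,30),6),('c2',z(742,40),6),('c3',z(714,414),6),('c4',z(52,418),6),('fj top1',z(126,70),28),('fj top2',z(131,390),28),('fj lo',z(137,250),10),('mj',z(457,225),28),('mj2',z(453,395),28),('post tl',z(608,54),67),('post br',z(650,153),67),('blk',z(244,236),16),('blk',z(343,236),16),('blk',z(340,340),16),('blk',z(246,342),16)]:
    print(l,G(onplane('wrist',u,h,o)))
print(G(np.array([504.4,123])))
E
```

```text
c1 [ 63.2 105.6]
c2 [  64.  -106.5]
c3 [ -55.1 -105.9]
c4 [-55.6 105.8]
fj top1 [50.  75.1]
fj top2 [-39.3  76.3]
fj lo [-2.2 76. ]
mj [  7.8 -14.4]
mj2 [-40.7 -15. ]
post tl [ 54.7 -43.7]
post br [ 31.6 -55.1]
blk [ 2.7 44.3]
blk [ 2.7 16.3]
blk [-27.7  16.8]
blk [-28.3  44.1]
[-20.   27.8]
```

play_rows(commands=[{"offset": [0.021, 0.026, 0], "twist": 0}, {"offset": [0.021, 0.026, 0], "twist": 0}, {"offset": [0.021, 0.025, 0.01], "twist": 0}, {"offset": [0, 0, 0.015], "twist": 0}, {"offset": [0, 0, 0], "twist": 0}], jaw=120)

```text
time: 7.8
tool_pos: [536.3, 28.1, 292.7]
tcp_rot: [3.14, 0.004, -0.354]
contact_force: [-0.9, 0.4, 0.4]
grip_width: 48.8
```

play_rows(commands=[{"offset": [0, 0, 0], "twist": 0}, {"offset": [0, 0, 0], "twist": 0}])

```text
time: 8.0
tool_pos: [536.9, 29.6, 295.3]
tcp_rot: [-3.141, -0.001, -0.352]
contact_force: [0.5, -0.3, -0.7]
grip_width: 48.3
```

```bash
python3 - <<'E'
from h import *
o=status.get_obs();print(o['time'],o['tool_pos'],np.degrees(o['tcp_rot']),o['contact_force'],o['grip_width'])
cv2.imwrite("pics/w6.png",viewer.capture("wrist")[:,:,::-1])
c=viewer.capture("scene")[:,:,::-1];cv2.imwrite("pics/sc4.png",cv2.resize(c[50:250,260:460],None,fx=3,fy=3,interpolation=cv2.INTER_CUBIC))
E
```

```text
8.0 [536.90864833  29.57121466 295.26798906] [-1.79991207e+02 -3.47882083e-02 -2.01520394e+01] [ 0.51555262 -0.30058711 -0.72256338] 48.32228442176356
```

View pics/w6.png

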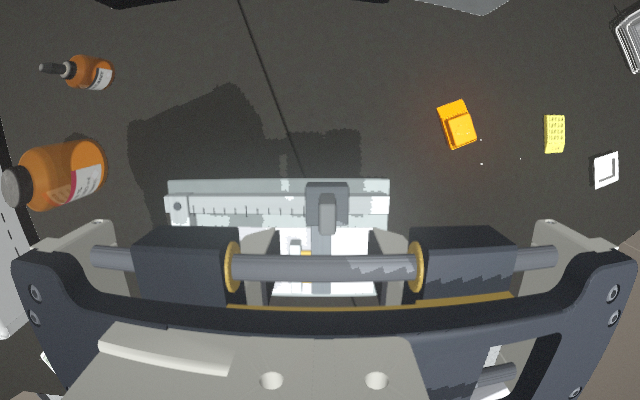

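View pics/sc4.png

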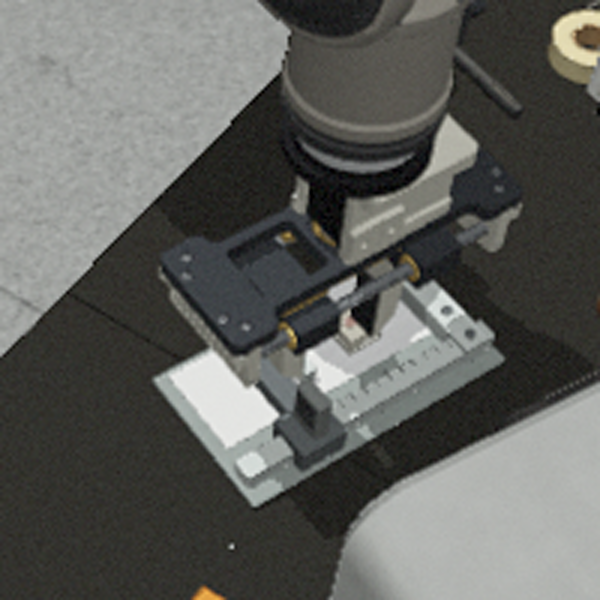

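```bash
python3 - <<'E'
from h import *
o=status.get_obs();o['tool_pos']=np.array([536.9,29.6,295.3])
t=cv2.imread("pics/w6.png")
cv2.imwrite("pics/w6z.png",cv2.resize(t[170:300,225:425],None,fx=4,fy=4,interpolation=cv2.INTER_CUBIC))
R=Ro.from_euler('xyz',o['tcp_rot']).as_matrix()
for u in[(327,213),(318,195),(335,195),(335,234),(319,234)]:
    p=np.append(onplane('wrist',u,67,o),67); print(u,(R.T@(p-o['tool_pos'])).round(1))
E
```

```text
(327, 213) [  2.8   1.2 228.3]
(318, 195) [ 15.8  -5.  228.3]
(335, 195) [ 15.8   6.7 228.3]
(335, 234) [-13.    7.  228.3]
(319, 234) [-13.   -4.5 228.3]
```

View pics/w6z.png

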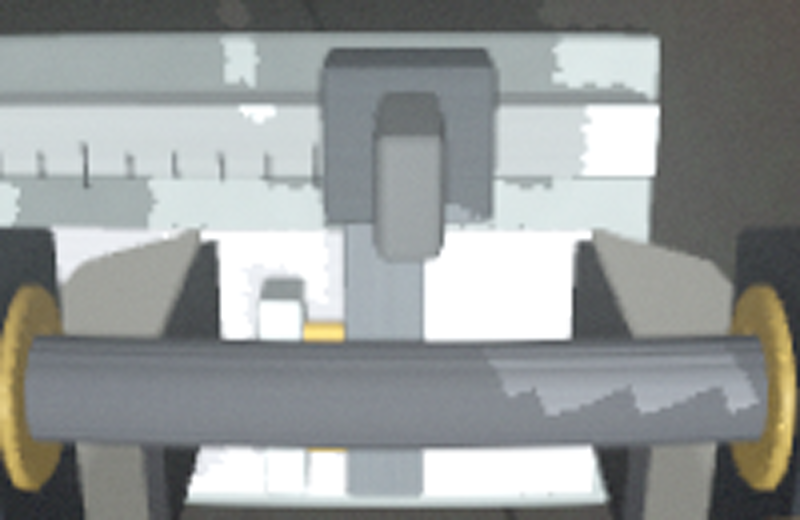

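play_rows(commands=[{"offset": [-0.001, 0.001, 0.025], "twist": 0}, {"offset": [0, 0, 0.025], "twist": 0}, {"offset": [0, 0, 0.02], "twist": 0}, {"offset": [0, 0, 0.009], "twist": 0}, {"offset": [0, 0, 0], "twist": 0}])

```text
time: 8.6
tool_pos: [535.4, 28.7, 215.0]
tcp_rot: [3.141, 0.002, -0.352]
contact_force: [-0.4, 0.9, 1.4]
grip_width: 48.2
```

play_rows(commands=[{"offset": [0, 0, 0], "twist": 0}, {"offset": [0, 0, 0], "twist": 0}, {"offset": [0, 0, 0], "twist": 0}, {"offset": [0, 0, 0], "twist": 0}, {"offset": [0, 0, 0], "twist": 0}], jaw=255)

```text
time: 9.1
tool_pos: [535.7, 28.3, 216.1]
tcp_rot: [3.142, -0.001, -0.353]
contact_force: [-1.8, -4.0, 2.2]
grip_width: 13.1
```

play_rows(commands=[{"offset": [0, 0, 0], "twist": 0}, {"offset": [0, 0, 0], "twist": 0}, {"offset": [0, 0, 0], "twist": 0}])

```text
time: 9.4
tool_pos: [535.7, 28.3, 216.0]
tcp_rot: [3.141, -0.001, -0.353]
contact_force: [-1.1, -1.1, 4.4]
grip_width: 12.0
```

play_rows(commands=[{"offset": [0, -0.005, 0], "twist": 0}, {"offset": [0, -0.008, 0], "twist": 0}, {"offset": [0, -0.008, 0], "twist": 0}, {"offset": [0, -0.006, 0], "twist": 0}, {"offset": [0, -0.003, 0], "twist": 0}])

```text
time: 9.9
tool_pos: [546.2, 56.8, 216.0]
tcp_rot: [3.141, -0.001, -0.352]
contact_force: [-1.5, -3.2, 5.6]
grip_width: 11.7
```

play_rows(commands=[{"offset": [0, -0.003, 0], "twist": 0}, {"offset": [0, -0.003, 0], "twist": 0}, {"offset": [0, -0.003, 0], "twist": 0}, {"offset": [0, -0.003, 0], "twist": 0}, {"offset": [0, -0.003, 0], "twist": 0}])

```text
time: 10.4
tool_pos: [551.3, 70.5, 216.0]
tcp_rot: [3.141, -0.0, -0.353]
contact_force: [-2.4, -3.3, 6.1]
grip_width: 12.1
```

play_rows(commands=[{"offset": [0, -0.003, 0], "twist": 0}, {"offset": [0, -0.003, 0], "twist": 0}, {"offset": [0, -0.003, 0], "twist": 0}, {"offset": [0, -0.002, 0], "twist": 0}, {"offset": [0, 0, 0], "twist": 0}])

```text
time: 10.9
tool_pos: [555.2, 81.1, 216.0]
tcp_rot: [3.142, -0.001, -0.352]
contact_force: [-0.5, -2.1, 5.6]
grip_width: 11.9
```

```bash
python3 - <<'E'
from h import *
o=status.get_obs();print(o['time'],o['tool_pos'],np.degrees(o['tcp_rot']),o['contact_force'],o['grip_width'])
cv2.imwrite("pics/w7.png",viewer.capture("wrist")[:,:,::-1])
c=viewer.capture("scene")[:,:,::-1];cv2.imwrite("pics/sc5.png",cv2.resize(c[100:230,300:440],None,fx=4.5,fy=4.5,interpolation=cv2.INTER_CUBIC))
E
```

```text
10.9 [555.15714894  81.05659267 216.02696926] [ 1.79997548e+02 -3.55540959e-02 -2.01941044e+01] [-0.50759638 -2.09093259  5.57341723] 11.91731644884923
```

View pics/w7.png

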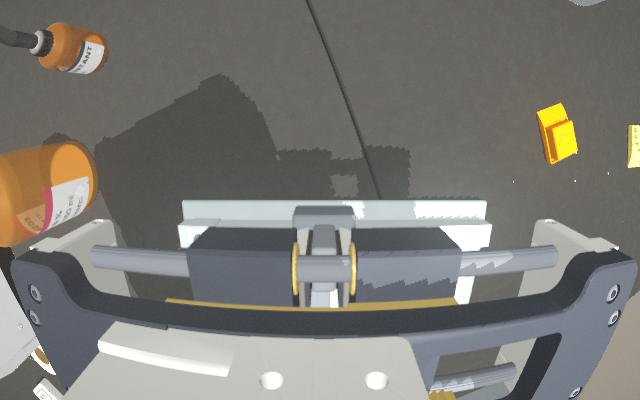

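View pics/sc5.png

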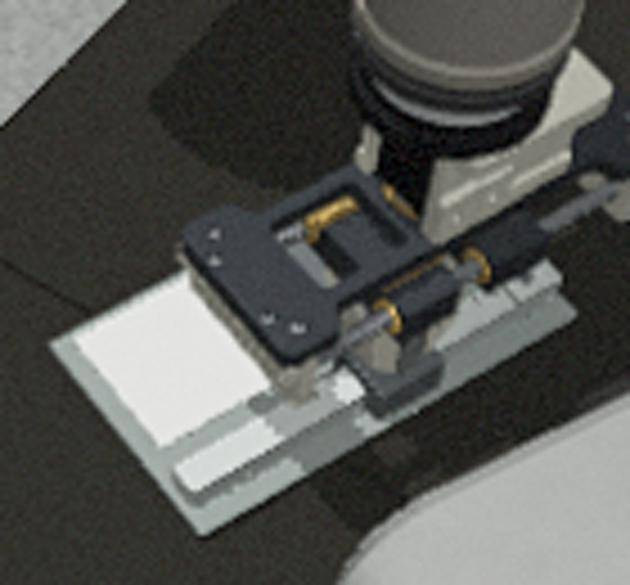

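play_rows(commands=[{"offset": [0, -0.002, 0], "twist": 0}, {"offset": [0, -0.002, 0], "twist": 0}, {"offset": [0, -0.002, 0], "twist": 0}, {"offset": [0, 0, 0], "twist": 0}])

```text
time: 11.4
tool_pos: [557.2, 86.6, 216.0]
tcp_rot: [3.141, -0.001, -0.353]
contact_force: [0.2, -0.8, 4.5]
grip_width: 11.8
```

play_rows(commands=[{"offset": [0, -0.002, 0], "twist": 0}, {"offset": [0, -0.001, 0], "twist": 0}, {"offset": [0, 0, 0], "twist": 0}, {"offset": [0, 0, 0], "twist": 0}])

```text
time: 11.8
tool_pos: [558.1, 89.2, 216.0]
tcp_rot: [3.141, -0.0, -0.353]
contact_force: [-1.6, -2.1, 5.9]
grip_width: 11.7
```

play_rows(commands=[{"offset": [0, -0.001, 0], "twist": 0}, {"offset": [0, -0.001, 0], "twist": 0}, {"offset": [0, 0, 0], "twist": 0}, {"offset": [0, 0, 0], "twist": 0}])

```text
time: 12.2
tool_pos: [558.8, 90.9, 216.0]
tcp_rot: [3.141, -0.0, -0.353]
contact_force: [-1.0, -4.3, 5.4]
grip_width: 11.8
```

play_rows(commands=[{"offset": [0, 0, 0], "twist": 0}, {"offset": [0, 0, 0], "twist": 0}, {"offset": [0, 0, 0], "twist": 0}, {"offset": [0, 0, 0], "twist": 0}], jaw=140)

```text
time: 12.6
tool_pos: [558.7, 91.4, 215.4]
tcp_rot: [3.141, 0.0, -0.353]
contact_force: [0.3, 0.1, 0.1]
grip_width: 38.7
```

play_rows(commands=[{"offset": [0, 0, -0.02], "twist": 0}, {"offset": [0, 0, -0.04], "twist": 0}, {"offset": [0, 0, -0.04], "twist": 0}, {"offset": [-0.02, 0, -0.02], "twist": 0}, {"offset": [-0.04, 0, 0], "twist": 0}])

```text
time: 13.1
tool_pos: [504.1, 111.6, 338.8]
tcp_rot: [-3.138, -0.008, -0.354]
contact_force: [0.1, 1.2, -0.3]
grip_width: 41.1
```

play_rows(commands=[{"offset": [-0.02, -0.01, 0], "twist": 0}, {"offset": [0, 0, 0], "twist": 0}, {"offset": [0, 0, 0], "twist": 0}])

```text
time: 13.4
tool_pos: [487.4, 128.5, 336.0]
tcp_rot: [-3.141, -0.001, -0.352]
contact_force: [0.6, -0.0, -0.4]
grip_width: 41.6
```

```bash
python3 - <<'E'
from h import *
o=status.get_obs();print(o['time'],o['tool_pos'],np.degrees(o['tcp_rot']),o['contact_force'],o['grip_width'])
c=viewer.capture("wrist")[:,:,::-1];cv2.imwrite("pics/w8.png",c)
cv2.imwrite("pics/w8z.png",cv2.resize(c[90:240,230:430],None,fx=4,fy=4,interpolation=cv2.INTER_CUBIC))
c=viewer.capture("scene")[:,:,::-1];cv2.imwrite("pics/sc6.png",cv2.resize(c[100:230,300:440],None,fx=4.5,fy=4.5,interpolation=cv2.INTER_CUBIC))
E
```

```text
13.4 [487.38052402 128.45782125 335.95415924] [-1.79990161e+02 -5.90647807e-02 -2.01444172e+01] [ 0.60896423 -0.00811247 -0.44778388] 41.646816040985016
```

View pics/w8z.png

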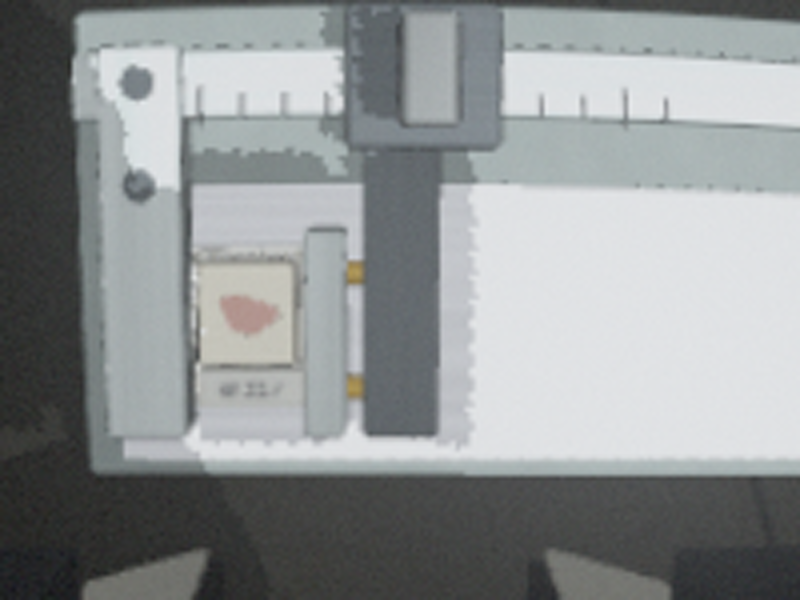

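View pics/sc6.png

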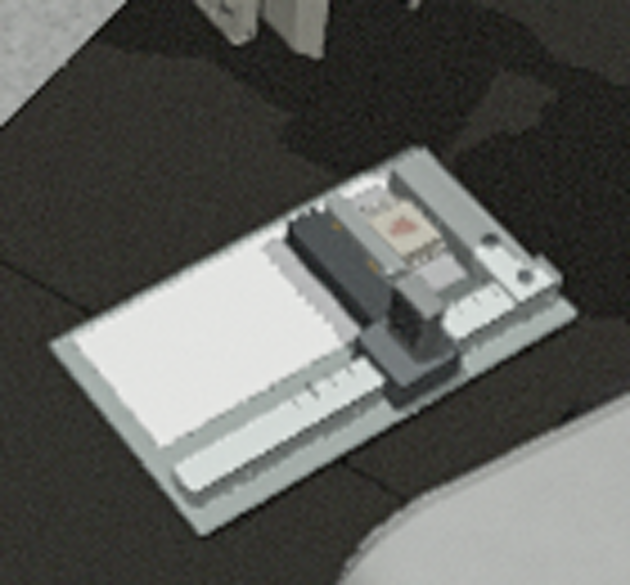

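```bash
python3 - <<'E'
from h import *
o=status.get_obs()
th=np.radians(-20.2);X=np.array([np.cos(th),np.sin(th)]);Y=np.array([-X[1],X[0]])
def G(p,og=np.array([513.6,90])): return np.array([(p-og)@X,(p-og)@Y]).round(1)
z5=lambda u,v:(235+u/3.3-.35,100+v/3.3-.35)
z8=lambda u,v:(230+u/4-.37,90+v/4-.37)
for l,u,h in[('fj top',z8(185,300),28),('fj lo',z8(191,300),10),('blk cass l',z8(197,390),16),('cass r',z8(303,390),16),('mj l',z8(305,330),28),('mj r',z8(347,330),28),('arm l',z8(364,330),28),('arm r',z8(439,330),28),('post l',z8(402,70),67),('post r',z8(462,70),67)]:
    print(l,G(onplane('wrist',u,h,o)))
print()
o['tool_pos']=np.array([504.14,122.98,321.6])
for l,u,h in[('mj l',z5(457,300),28),('mj r',z5(493,300),28),('arm l',z5(522,300),28),('arm r',z5(584,300),28)]:
    print(l,G(onplane('wrist',u,h,o)))
E
```

```text
fj top [-10.9  72.9]
fj lo [-13.4  74.2]
blk cass l [-35.2  72.5]
cass r [-35.3  45.9]
mj l [-18.3  44.6]
mj r [-18.3  34.7]
arm l [-18.3  30.7]
arm r [-18.3  13. ]
post l [40.8 22.7]
post r [40.9 10.8]

mj l [-16.  -16.4]
mj r [-15.9 -26.6]
arm l [-15.9 -35. ]
arm r [-15.8 -53.1]
```

```bash
python3 - <<'E'
from plant import ticket,status
print(ticket.close_job()); print(status.get_obs()['time'])
E
```

```text
the job is handed in; nothing more can be done
None
the job is handed in; nothing more can be done
```

The job is handed in, at about 13.5 s of the 48 s allowed. I gripped the white waxed cassette (27.8 mm across), laid it wax side up between the open jaws with its long sides parallel to them, and released it. I then pinched the thumb post, slid the carriage about 67 mm closed, let go and backed the arm well clear.

**Final picture check:**
- The cassette lies flat between the fixed jaw and the sprung jaw, with a measured gap of about 28–29 mm.
- The space behind the sprung jaw shrank from about 8.4 mm to 4.0 mm, so it is pushed back roughly 4 mm of its 6 mm. It was still so about 1 s after release.
- Nothing touches the gripper.

**Where the checks disagreed:** The carriage travel suggested only about 2.7 mm of push-back, while the picture showed about 4.2–4.4 mm. Both lie between relaxed and the stop, so the result holds either way. The cassette also sits about 2–3 mm off the middle of the jaw faces along their length, but within them. The force readings were too noisy to confirm the spring load on their own.

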